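# Uncover the marker case and hold its lid open

## Robot

A 6-joint arm with a two-finger parallel gripper is mounted at the origin on the work surface. World frame = base frame: x ahead of the robot, y to its left, z up, the work surface at z = 0. Lengths are in m, angles in degrees, forces in N, time in s.
With the tool pointing down it reaches from about 0.25 to 0.725 m from the base axis. Payload 9.7 kg.
Tool frame: the origin (TCP) lies at the very end of the fingers, on their centre line; the grasp point (between the pads) lies 19 mm behind it (bot.grip_depth is the distance from the TCP to the grasp point, in m); z points along the fingers, y is the direction in which the jaws open and shut (so a half turn about z gives the same grasp; the last joint's range is limited). The gripper opens to 85 mm and grips with 20 to 120 N. Pads are 22 mm wide; open, the fingers measure 114 mm over their backs; the gripper's body (76 mm by 85 mm) begins 54 mm behind the grasp point. The pads swing forward as they close: fully open they stand 13 mm farther back than shut.
Start: joints at [-70.531, 4.979, 10.078, 95.1, 0, 90], TCP at [0.183, -0.519, 0.231] pointing down, gripper open.
Joint ranges: [-179.16, 179.16], [-48.56, 103.87], [-65.8, 70.77], [-126.05, 130.52], [-82.76, 87.17], [-180, 180]. Speed limits (degrees/s): [127.2, 127.2, 147.25, 180, 180, 180].

## Interface

Orientations are given as [roll, pitch, yaw] about the fixed x, y, z axes, in that order (R = Rz(yaw) Ry(pitch) Rx(roll)).
In Python, from workcell import bot, viewer gives the robot as it stands.
- The arm moves only by the tool arm_command, never from a script. Its argument "motion" is a list of rows, each a list of 3 entries, a list of its own where there are three numbers: the opening, from 0 (shut) to 1 (fully open), then the shift along the tool's x, y, z in units of 60 mm (1.0 is 60 mm), then the turn, a rotation vector about the tool's x, y, z in units of 6 degrees (1.0 is 6 degrees). A call has 1 to 12 rows; each row shifts and turns the commanded pose from where the row before left it, along the tool's axes as they then stand; what a row does not reach is not made up. A row lasts 1/8 s, in which the tool goes at most 62.5 mm and 10.7 degrees, less where a joint would pass 70% of its speed; a pose out of reach is approached as far as the arm can. A call is refused whole if a number of a shift passes 1 or a number of a turn 1, either way. A call with a gripper value outside its range is refused whole. The fingers move at their own pace and stop on an object; "newtons" is the grip in N (left out, the last holds). Time passes only in rows, so rows that do not move let the fingers close. It gives the time, the measured TCP pose, the force and the opening at its end, in the units of the state.
- bot.get_obs(): the state, without advancing time (a new reading comes with each control period).
- viewer.camera(name): name is "scene" or "top" or "wrist"; returns the picture (384x512x3 uint8, blue, green, red); there is no depth.
- viewer.calibration(name): a dict with "fx", "fy", "cx", "cy" (pixels), "T" (4x4, takes a point from camera to world coordinates). Camera axes: x right, y down, z forward; pixel columns grow to the right and rows downward; lengths in m; the calibration is good to about 2 mm. A picture is of the moment at which its call begins: read the wrist's pose just before it. calibration takes no time and is no camera call; for the wrist camera it gives the pose at the moment of the call.
- bot.job_done(): hands the job in, once; it reports no verdict.
The state is a dict: "time": time; "q": joint angles; "qd": joint speeds; "joint_efforts": joint torques, N m; "ee_pos": TCP position; "tcp_rot": TCP orientation; "wrist_force": force on the tool from outside, world axes, zero at the start; "torque": the same for the moment, N m; "opening": finger opening in m.
Only numpy, scipy, OpenCV 4.12 (cv2) and the standard library are available. Lean on these libraries where they do the work, as an engineer would, in place of code of your own. Each camera call takes 0.05 s, during which the arm holds its last target.

## Task

Take the steel pattern weight off the blue lid of the marker case and stand it wholly on the cork mat, setting it down rather than dropping it, while the lid is still shut. Then lift the lid (the yellow tab is its handle) to 55 degrees from shut and keep holding it there, still: it falls shut on its own, so finish with the lid in hand, not let go. Do not disturb the roll of tape, the thread cone or the jar.

Things in the scene. Friction and masses are not known exactly. Their poses are not given: they have to be found in the camera images.
- case: the black marker case, fixed: an open-topped box 200 mm (x) by 260 mm (y), 70 mm high, full of upright markers that stay below its rim. Origin: centre of its underside. Its x points away from the robot (turned by up to 15 degrees), towards the hinge; on its -x side, nearer the robot, the lid's yellow tab sticks out.
- case_lid (a joint): opening angle in rad of the blue lid (200 x 260 x 10 mm, about 0.5 kg): 0 shut, growing as its front edge rises, stop at 1.45; 55 degrees is 0.960. It turns freely about the case's y at the far (+x) rim and falls shut from any angle unless held; lifting takes 2 to 3 N at the tab.
- lid_tab (a point): point in the middle of the width and thickness of the yellow tab, 34 mm out from the lid's front edge, 234 mm from the hinge. The tab is 30 mm wide (y), 10 mm thick, stands 50 mm out in the lid's plane; shut, it is 75 mm up with free air around. x points to the hinge, z out of the lid's top. Pinched across its width it can pivot between the fingers, so the tool may stay upright.
- lid_hinge (a point): a point on the hinge axis, in the middle of the lid's width, at the height of the case's rim (70 mm above the table). y lies along the hinge axis, about which the lid turns.
- weight: the pattern weight, loose, standing on the shut lid: a steel disc 56 mm in diameter and 22 mm high with a red cylindrical knob on top, 24 mm in diameter, from 32 to 60 mm above the underside (a 14 mm neck between). About 0.3 to 0.5 kg. Origin: centre of its underside, z up. Its underside starts 80 mm above the table.
- mat: the square cork mat, fixed to the table, 130 x 130 mm and 4 mm thick; it lies to the left or the right of the case. Origin: centre of its underside; x and y along its sides.
- tape: bystander: orange roll of tape lying flat, loose, 90 mm in diameter, 24 mm high. Origin: centre of its underside.
- cone: bystander: dark grey thread cone with a yellow-green tip, loose, standing, 64 mm wide at the foot, 126 mm high. Origin: centre of its underside.
- jar: bystander: amber glass jar with a black cap, loose, standing, 64 mm in diameter, 85 mm high. Origin: centre of its underside.
Not all that is in view belongs to the job. Of the things shaped like the mat, the cork one is meant. What is shaped like the weight but green is not meant.

How it is judged:
By the outcome, as a careful person would: the job done as asked, in the order asked, and still so for the second after the job is handed in, while the arm keeps its last pose, push and grip.
It also fails if it takes over 64 s, if anything falls off the work surface, if the arm or the gripper's body presses on something with over 40 N, if the wrist force passes 120 N, or if a joint passes its speed limit or range.

## Working session

There is one attempt and no reset: what is moved stays moved. The work goes in short steps, Python scripts to look and compute and a tool call to move; the robot and the scene stay as the last step left them, time stands still between calls to the robot, and variables do not carry over. Pictures are saved under pics/ and viewed, and the job is handed in when it is done.

Besides the shell and the picture viewer there is one more tool, called after "Request:" as a command line: name --argument value ..., lists and objects as JSON in quotes. arm_command: Moves the arm, as the interface text tells. Its arguments: {"type":"object","properties":{"motion":{"type":"array"},"newtons":{"type":"number"}},"required":["motion"]}

```bash
ls; mkdir -p pics; python3 - <<'E'
from workcell import bot, viewer
import cv2
for n in ["scene","top"]:
    im=viewer.camera(n); cv2.imwrite(f"pics/{n}0.png",im)
    c=viewer.calibration(n); print(n,{k:(v if k!='T' else v) for k,v in c.items()})
o=bot.get_obs(); print(o)
print(bot.grip_depth)
E
```

```text
pics
scene {'fx': 462.74741730282864, 'fy': 462.74741730282864, 'cx': 254.39305105595878, 'cy': 191.30541652800906, 'T': array([[ 0.2838723 ,  0.66067564, -0.69492749,  1.38292586],
       [ 0.95883961, -0.20055279,  0.20101041, -0.24460536],
       [-0.00656697, -0.72338529, -0.69041335,  0.96684944],
       [ 0.        ,  0.        ,  0.        ,  1.        ]])}
top {'fx': 391.52778912119044, 'fy': 391.52778912119044, 'cx': 260.5900198451402, 'cy': 196.63904139895592, 'T': array([[-0.02805858, -0.99283227,  0.11617569,  0.42093168],
       [-0.99957393,  0.02693244, -0.01125219,  0.01974828],
       [ 0.00804264, -0.11644191, -0.99316494,  0.99554084],
       [ 0.        ,  0.        ,  0.        ,  1.        ]])}
{'time': 0.1, 'q': array([-7.05301194e+01,  5.00756426e+00,  1.00406384e+01,  9.50980969e+01,
       -1.52629443e-03,  8.99992270e+01]), 'qd': array([-0.05422888, -0.08915045,  0.15853392,  0.06878794, -0.0443368 ,
       -0.03027656]), 'joint_efforts': array([ 1.79838513e-03, -5.21562016e+01,  4.65654588e+01,  1.61108334e-02,
        8.28931206e-05,  1.72584592e-06]), 'ee_pos': array([ 0.18325229, -0.51837711,  0.23067237]), 'tcp_rot': array([-1.79934977e+02,  1.52541617e-03,  1.94706554e+01]), 'wrist_force': array([ 0.54318037, -0.35639362,  0.04253904]), 'torque': array([-0.00523713,  0.06315294,  0.00659253]), 'opening': 0.0853991220668438}
0.0187
```

View pics/scene0.png

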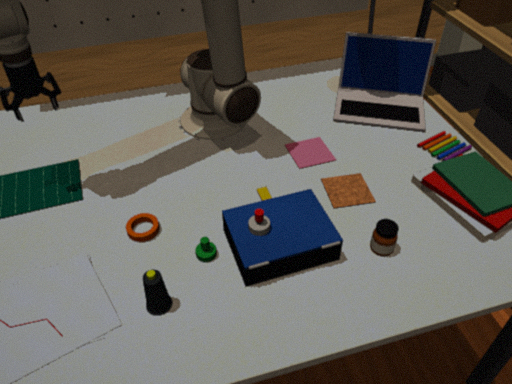

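View pics/top0.png

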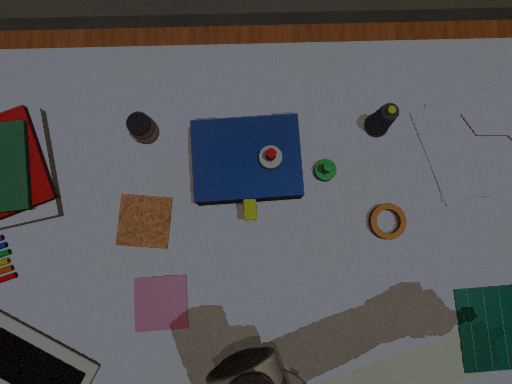

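In both views the red-knobbed weight stands on the blue lid (top 270,156; scene 259,216). The look-alikes:
- **Weight:** the green knobbed disc (top 325,169) is not meant.
- **Mat:** the cork square (top 145,221) is the target. The pink square (161,303) and the green cutting mat (490,330) are not.

The yellow tab is at top (250,209). I'll check these in an enlarged crop.

```bash
python3 - <<'E'
import cv2
im=cv2.imread("pics/top0.png")
a=im[95:270,105:355]; a=cv2.resize(a,None,fx=3.2,fy=3.2,interpolation=cv2.INTER_CUBIC); a=cv2.convertScaleAbs(a,alpha=1.4)
cv2.imwrite("pics/topcrop.png",a)
im=cv2.imread("pics/scene0.png")
a=im[160:290,195:395]; a=cv2.resize(a,None,fx=4,fy=4,interpolation=cv2.INTER_CUBIC); a=cv2.convertScaleAbs(a,alpha=1.4)
cv2.imwrite("pics/scenecrop.png",a)
E
```

```text
(no output)
```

View pics/topcrop.png

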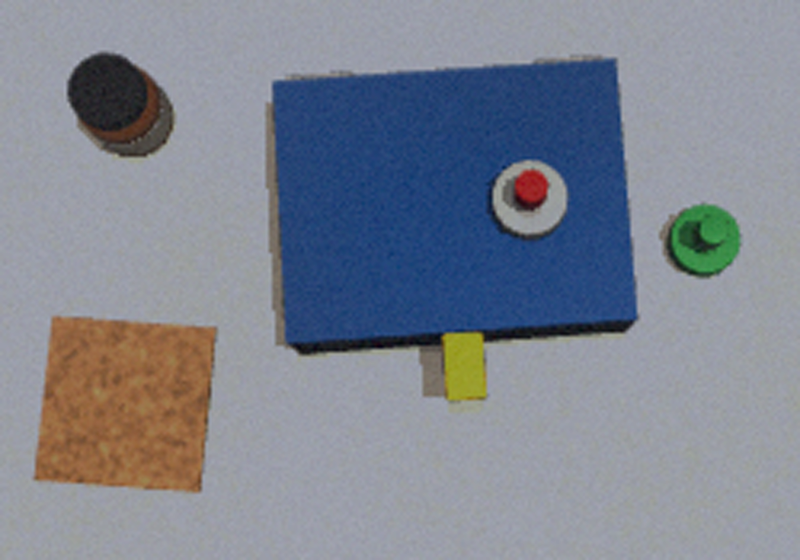

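View pics/scenecrop.png

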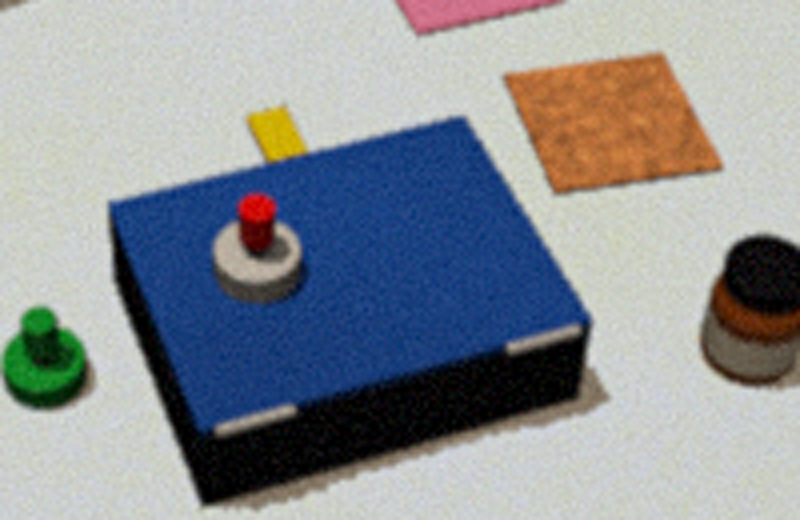

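```bash
cat > h.py <<'E'
import numpy as np
from workcell import bot, viewer
def ray(cam,u,v,z,c=None):
    c=c or viewer.calibration(cam); T=c["T"]
    d=T[:3,:3]@np.array([(u-c["cx"])/c["fx"],(v-c["cy"])/c["fy"],1]); o=T[:3,3]
    return o+d*(z-o[2])/d[2]
def tc(u,v,z): return ray("top",105+(u+.5)/3.2-.5,95+(v+.5)/3.2-.5,z)
def sc(u,v,z): return ray("scene",195+(u+.5)/4-.5,160+(v+.5)/4-.5,z)
E
python3 - <<'E'
from h import *
np.set_printoptions(precision=4,suppress=True)
L=[tc(*p,.08) for p in [(273,82),(616,60),(637,318),(288,343)]]
print("lid top",*[p[:2] for p in L]); print([np.linalg.norm(L[i]-L[(i+1)%4]) for i in range(4)])
y=(L[0]-L[1])+(L[3]-L[2]); x=(L[0]-L[3])+(L[1]-L[2]); print("yaw",np.degrees(np.arctan2(-y[0],y[1])),np.degrees(np.arctan2(x[1],x[0])), "centre",np.mean(L,0))
T=[tc(*p,.08) for p in [(443,333),(483,332),(487,398),(445,399)]]
print("tab top",*[p[:2] for p in T],np.mean(T,0))
M=[tc(*p,.004) for p in [(53,317),(216,327),(202,491),(36,479)]]
print("mat top",np.mean(M,0),[np.linalg.norm(M[i]-M[(i+1)%4]) for i in range(4)],*[p[:2] for p in M])
print("knob top",tc(531,187,.14),"disc",tc(530,199,.102))
S=[sc(*p,.08) for p in [(110,203),(464,119),(590,324),(205,430)]]
print("lid sc",*[p[:2] for p in S],np.mean(S,0))
print("knob sc",sc(258,205,.14),"disc",sc(257,250,.102))
SM=[sc(*p,.004) for p in [(505,74),(662,54),(722,168),(557,192)]]
print("mat sc",np.mean(SM,0))
ST=[sc(*p,.08) for p in [(248,116),(286,106),(306,153),(268,161)]]
print("tab sc",*[p[:2] for p in ST])
print("green",tc(713,229,.06),tc(705,242,.02), "jar",tc(108,92,.085))
E
```

```text
lid top [0.7175 0.174 ] [ 0.7281 -0.0846] [ 0.5315 -0.0925] [0.5199 0.1645]
[np.float64(0.25889603774986925), np.float64(0.19676088557619356), np.float64(0.25719425271620316), np.float64(0.1978402754646176)]
yaw 2.449834318238201 2.5308591209092803 centre [0.6242 0.0403 0.08  ]
tab top [0.5242 0.0507] [0.5242 0.0212] [0.4756 0.0196] [0.4757 0.0503] [0.4999 0.0355 0.08  ]
mat top [0.4841 0.3039 0.004 ] [np.float64(0.1298436345333572), np.float64(0.12955680493888475), np.float64(0.13038076141484858), np.float64(0.1281358030819501)] [0.554  0.3629] [0.5425 0.2335] [0.4134 0.2447] [0.4264 0.3744]
knob top [ 0.6181 -0.015   0.14  ] disc [ 0.618  -0.0155  0.102 ]
lid sc [ 0.5358 -0.0895] [0.5283 0.1657] [0.7246 0.1723] [ 0.7339 -0.0796] [0.6307 0.0422 0.08  ]
knob sc [ 0.6214 -0.0126  0.14  ] disc [ 0.624 -0.014  0.102]
mat sc [0.4883 0.3065 0.004 ]
tab sc [0.4817 0.0226] [0.4796 0.0511] [0.5285 0.05  ] [0.5284 0.0228]
green [ 0.6004 -0.1555  0.06  ] [ 0.5978 -0.1562  0.02  ] jar [0.7114 0.2962 0.085 ]
```

```bash
cat >> h.py <<'E'
from scipy.spatial.transform import Rotation as R
def units(target,yaw=None):
    o=bot.get_obs(); r=o["tcp_rot"]; M=R.from_euler("xyz",r,degrees=True).as_matrix()
    if yaw is not None:
        print("turn z units", -(yaw-r[2])/6); M=R.from_euler("xyz",[180,0,yaw],degrees=True).as_matrix()
    d=M.T@(np.array(target)-o["ee_pos"])/0.06
    print("t",o["time"],"pos",o["ee_pos"].round(4),"rot",r.round(2),"units total",d.round(3))
E
python3 -c "
from h import *
units([.60,-.014,.23],2.5)"
```

```text
turn z units 2.828442563942593
t 0.1 pos [ 0.1833 -0.5184  0.2307] rot [-179.93    0.     19.47] units total [ 7.306 -8.095  0.011]
```

Request:
arm_command --motion '[[1,[0,0,0],[0,0,0.707]],[1,[0,0,0],[0,0,0.707]],[1,[0,0,0],[0,0,0.707]],[1,[0,0,0],[0,0,0.707]],[1,[0.4,-0.45,0],[0,0,0]],[1,[0.6,-0.67,0],[0,0,0]],[1,[0.6,-0.67,0],[0,0,0]],[1,[0.6,-0.67,0],[0,0,0]],[1,[0.6,-0.67,0],[0,0,0]],[1,[0.6,-0.67,0],[0,0,0]],[1,[0.6,-0.67,0],[0,0,0]],[1,[0.6,-0.67,0],[0,0,0]]]'

```text
time: 1.6
ee_pos: [0.4464, -0.1968, 0.2311]
tcp_rot: [-180.0, 0.0, 2.5]
wrist_force: [0.1, -0.8, -0.6]
opening: 0.0852
```

Request:
arm_command --motion '[[1,[0.6,-0.67,0],[0,0,0]],[1,[0.6,-0.67,0],[0,0,0]],[1,[0.6,-0.67,0],[0,0,0]],[1,[0.6,-0.67,0],[0,0,0]],[1,[0.3,-0.27,0],[0,0,0]],[1,[0,0,0],[0,0,0]],[1,[0,0,0],[0,0,0]]]'

```text
time: 2.48
ee_pos: [0.5992, -0.0149, 0.231]
tcp_rot: [180.0, 0.0, 2.5]
wrist_force: [0.1, -0.3, 0.5]
opening: 0.0858
```

```bash
python3 - <<'E'
from h import *
import cv2
units([.62,-.014,.16],2.5)
c=viewer.calibration("wrist"); im=viewer.camera("wrist"); cv2.imwrite("pics/w1.png",im); np.save("w1T.npy",c["T"]); print(c["fx"],c["cx"],c["cy"],c["T"].round(3))
E
```

```text
turn z units -0.0013441514318516627
t 2.475 pos [ 0.5992 -0.0149  0.231 ] rot [1.7999e+02 5.0000e-02 2.4900e+00] units total [ 0.346 -0.     1.184]
288.1968128807735 257.5011741687339 190.81189898797723 [[ 0.044 -0.951 -0.305  0.679]
 [-0.999 -0.042 -0.015 -0.011]
 [ 0.002  0.306 -0.952  0.374]
 [ 0.     0.     0.     1.   ]]
```

View pics/w1.png

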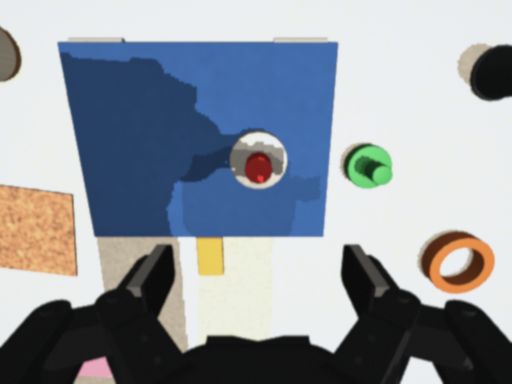

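The wrist view shows the red knob at about (258,165) on the disc at (259,160). The lid edges run from row 42 to 236, and the tab is at (210,256). I'll enlarge it for accuracy.

```bash
python3 - <<'E'
import cv2
im=cv2.imread("pics/w1.png")
cv2.imwrite("pics/w1c.png",cv2.resize(im[115:290,180:340],None,fx=3.4,fy=3.4,interpolation=cv2.INTER_CUBIC))
E
```

```text
(no output)
```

View pics/w1c.png

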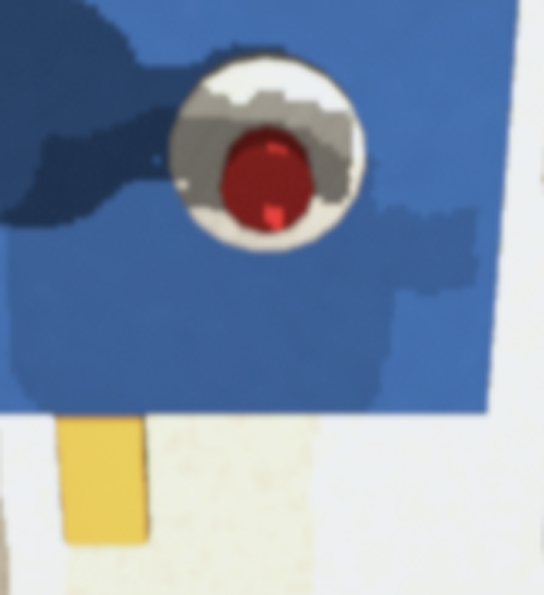

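```bash
python3 - <<'E'
from h import *
np.set_printoptions(precision=4,suppress=True)
c=viewer.calibration("wrist"); c["T"]=np.load("w1T.npy")
w=lambda u,v,z: ray("wrist",u,v,z,c)
k=lambda u,v,z: w(180+(u+.5)/3.4-.5,115+(v+.5)/3.4-.5,z)
print("knob",k(267.5,186,.14),"disc",k(267,153.5,.102))
L=[w(*p,.08) for p in [(58,42),(338,42),(323,236.2),(95,236.2)]]
print("lid",*L,np.mean(L,0)); print([np.linalg.norm(L[i]-L[(i+1)%4]) for i in range(4)])
print("tab",[k(*p,.08) for p in [(56,413),(145,413),(148,544),(65,544)]])
print("mat R corners",w(72,194,.004),w(77,275,.004))
E
```

```text
knob [ 0.6226 -0.0144  0.14  ] disc [ 0.6229 -0.0144  0.102 ]
lid [0.7199 0.1738 0.08  ] [ 0.7314 -0.0831  0.08  ] [ 0.5341 -0.0918  0.08  ] [0.5229 0.1651 0.08  ] [0.6271 0.041  0.08  ]
[np.float64(0.257179269297479), np.float64(0.19752279000970488), np.float64(0.25715373567847244), np.float64(0.19724761029835186)]
tab [array([0.5279, 0.0513, 0.08  ]), array([0.5292, 0.0218, 0.08  ]), array([0.4789, 0.0204, 0.08  ]), array([0.4776, 0.0492, 0.08  ])]
mat R corners [0.5447 0.2336 0.004 ] [0.4172 0.2455 0.004 ]
```

Request:
arm_command --motion '[[1,[0.19,0,0.2],[0,0,0]],[0.7,[0.19,-0.01,0.4],[0,0,0]],[0.7,[0,0,0.5],[0,0,0]],[0.7,[0,0,0.5],[0,0,0]],[0.7,[0,0,0.3],[0,0,0]],[0.7,[0,0,0.117],[0,0,0]],[0.7,[0,0,0],[0,0,0]],[0.7,[0,0,0],[0,0,0]]]' --newtons 40

```text
time: 3.52
ee_pos: [0.623, -0.013, 0.1115]
tcp_rot: [180.0, -0.1, 2.5]
wrist_force: [-0.1, -0.1, -0.0]
opening: 0.0601
```

Request:
arm_command --motion '[[0.4,[0,0,0],[0,0,0]],[0.2,[0,0,0],[0,0,0]],[0.1,[0,0,0],[0,0,0]],[0,[0,0,0],[0,0,0]],[0,[0,0,0],[0,0,0]],[0,[0,0,0],[0,0,0]],[0,[0,0,0],[0,0,0]],[0,[0,0,0],[0,0,0]]]'

```text
time: 4.53
ee_pos: [0.6227, -0.013, 0.1108]
tcp_rot: [180.0, -0.1, 2.5]
wrist_force: [0.3, -0.4, 6.0]
opening: 0.023
```

```bash
python3 - <<'E'
from h import *
import cv2
units([.622,-.0143,.11],2.5)
cv2.imwrite("pics/w2.png",viewer.camera("wrist"))
E
```

```text
turn z units -0.001141562084176891
t 4.525 pos [ 0.6227 -0.013   0.1108] rot [ 1.7999e+02 -5.0000e-02  2.4900e+00] units total [-0.013  0.021  0.013]
```

View pics/w2.png

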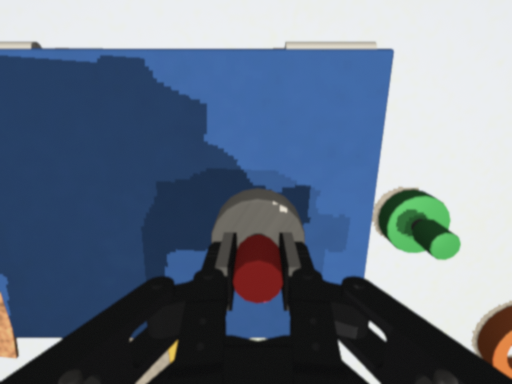

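Both pads hold the red knob (258,268), opening 23 mm. I'll lift.

Request:
arm_command --motion '[[0,[0,0,-0.15],[0,0,0]],[0,[0,0,-0.3],[0,0,0]],[0,[0,0,-0.4],[0,0,0]],[0,[0,0,-0.4],[0,0,0]],[0,[0,0,-0.15],[0,0,0]],[0,[0,0,0],[0,0,0]],[0,[0,0,0],[0,0,0]]]'

```text
time: 5.45
ee_pos: [0.6221, -0.0129, 0.1931]
tcp_rot: [-180.0, 0.1, 2.5]
wrist_force: [0.4, -0.5, -5.3]
opening: 0.0227
```

```bash
python3 - <<'E'
from h import *
import cv2
units([.487,.305,.19],2.5)
cv2.imwrite("pics/s3.png",cv2.resize(viewer.camera("scene")[130:300,180:420],None,fx=3,fy=3))
E
```

```text
turn z units 0.00040545686162999733
t 5.45 pos [ 0.6221 -0.0129  0.1931] rot [-1.7999e+02  1.0000e-01  2.5000e+00] units total [-2.019 -5.391  0.052]
```

View pics/s3.png

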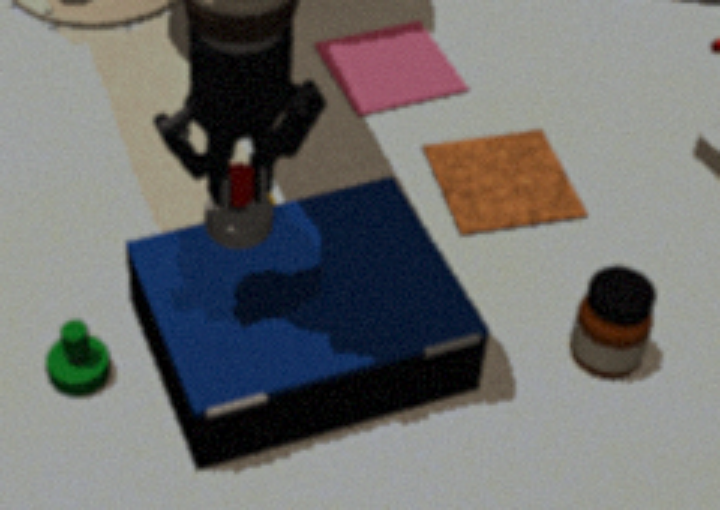

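The weight is held upright above the lid. Next I carry it to the mat.

Request:
arm_command --motion '[[0,[-0.1,-0.25,0],[0,0,0]],[0,[-0.18,-0.48,0],[0,0,0]],[0,[-0.18,-0.48,0],[0,0,0]],[0,[-0.18,-0.48,0],[0,0,0]],[0,[-0.18,-0.48,0],[0,0,0]],[0,[-0.18,-0.48,0],[0,0,0]],[0,[-0.18,-0.48,0],[0,0,0]],[0,[-0.18,-0.48,0],[0,0,0]],[0,[-0.18,-0.48,0],[0,0,0]],[0,[-0.18,-0.48,0],[0,0,0]],[0,[-0.18,-0.48,0],[0,0,0]],[0,[-0.12,-0.34,0],[0,0,0]]]'

```text
time: 7.0
ee_pos: [0.4824, 0.1569, 0.2075]
tcp_rot: [-174.1, 0.0, 14.8]
wrist_force: [0.4, 0.4, -4.4]
opening: 0.0231
```

Request:
arm_command --motion '[[0,[0,0,0.3],[0,0,0]],[0,[0,0,0.5],[0,0,0]],[0,[0,0,0.5],[0,0,0]],[0,[0,0,0.5],[0,0,0]],[0,[0,0,0.3],[0,0,0]],[0,[0,0,0.15],[0,0,0]],[0,[0,0,0],[0,0,0]],[0,[0,0,0],[0,0,0]]]'

```text
time: 8.0
ee_pos: [0.4819, 0.163, 0.0741]
tcp_rot: [-173.8, -0.0, 15.3]
wrist_force: [-0.2, -0.0, -4.0]
opening: 0.0231
```

```bash
python3 - <<'E'
from h import *
import cv2
units([.487,.305,.036],2.5)
cv2.imwrite("pics/s4.png",cv2.resize(viewer.camera("scene")[130:260,250:420],None,fx=4,fy=4))
cv2.imwrite("pics/t4.png",cv2.resize(viewer.camera("top")[150:280,90:260],None,fx=4,fy=4))
print(bot.get_obs()["wrist_force"])
E
```

```text
turn z units 2.128413029666865
t 8.0 pos [0.4819 0.163  0.0741] rot [-1.738e+02 -4.000e-02  1.527e+01] units total [ 0.187 -2.361  0.634]
[-0.06534534  0.22489944 -4.28580587]
```

View pics/s4.png

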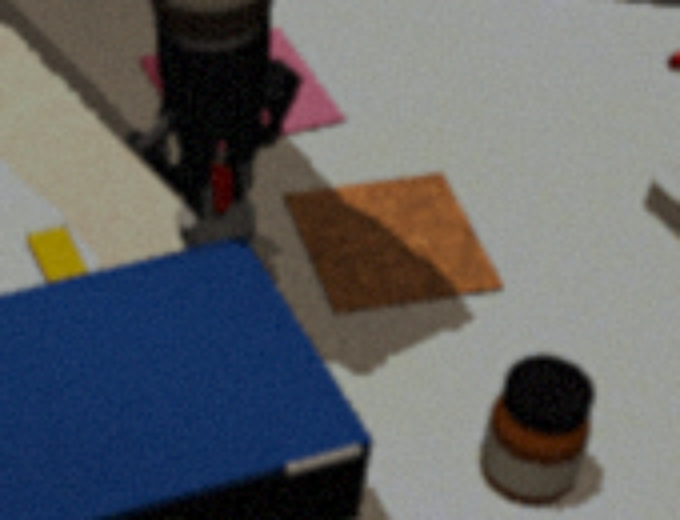

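View pics/t4.png

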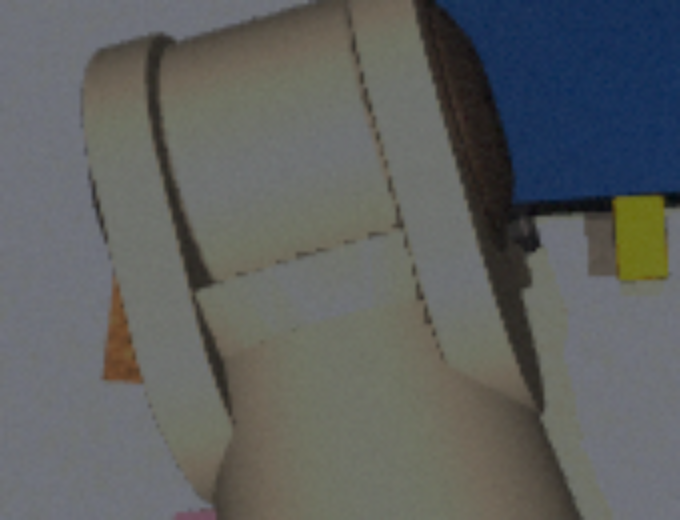

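The arm fell short, with y at 0.163 and a 6° tilt, and the weight is close to the case. I should have checked before descending. I'll look at the joints before moving on.

```bash
python3 - <<'E'
from h import *
np.set_printoptions(precision=3,suppress=True)
o=bot.get_obs(); print(o["q"],o["qd"],o["ee_pos"],o["tcp_rot"])
E
```

```text
[ 15.211  -0.888 -13.549  77.316   6.202 179.943] [-0.022  0.061 -0.272 -0.201 -0.121 -0.036] [0.482 0.163 0.074] [-173.798   -0.029   15.268]
```

q6 sits at its 180° limit: with the tool down, yaw = q1 + 180 − q6. So on this side I need yaw ≥ q1. I'll raise the weight first and then re-orient to yaw 45.

Request:
arm_command --motion '[[0,[0,0,-0.2],[0,0,0]],[0,[0,0,-0.4],[0,0,0]],[0,[0,0,-0.5],[0,0,0]],[0,[0,0,-0.4],[0,0,0]],[0,[0,0,-0.1],[0,0,0]],[0,[0,0,0],[0,0,0]]]'

```text
time: 8.85
ee_pos: [0.4843, 0.1528, 0.1686]
tcp_rot: [-173.8, 0.0, 15.3]
wrist_force: [-0.4, -0.8, -4.9]
opening: 0.0225
```

```bash
cat >> h.py <<'E'
def turn(yaw):
    o=bot.get_obs(); M=R.from_euler("xyz",o["tcp_rot"],degrees=True); D=R.from_euler("xyz",[180,0,yaw],degrees=True)
    # first level at present yaw, then about tool z
    print("q6",o["q"][5].round(2),"rotvec units direct",(np.degrees((M.inv()*D).as_rotvec())/6).round(3))
E
python3 - <<'E'
from h import *
turn(45); turn(15.27); units([.487,.305,.16],45)
E
```

```text
q6 178.77 rotvec units direct [-1.011 -0.264 -4.951]
q6 178.77 rotvec units direct [-1.034e+00  4.000e-03 -1.000e-03]
turn z units -4.955878740135749
t 8.85 pos [0.4843 0.1528 0.1686] rot [-1.738e+02  3.000e-02  1.526e+01] units total [ 1.825 -1.762  0.143]
```

Request:
arm_command --motion '[[0,[0,0,0],[-0.1264,-0.033,-0.6189]],[0,[0,0,0],[-0.1264,-0.033,-0.6189]],[0,[0,0,0],[-0.1264,-0.033,-0.6189]],[0,[0,0,0],[-0.1264,-0.033,-0.6189]],[0,[0,0,0],[-0.1264,-0.033,-0.6189]],[0,[0,0,0],[-0.1264,-0.033,-0.6189]],[0,[0,0,0],[-0.1264,-0.033,-0.6189]],[0,[0,0,0],[-0.1264,-0.033,-0.6189]],[0,[0,0,0],[0,0,0]],[0,[0,0,0],[0,0,0]]]'

```text
time: 10.1
ee_pos: [0.4839, 0.1528, 0.1678]
tcp_rot: [-179.9, 0.1, 44.9]
wrist_force: [-0.8, 0.2, -5.2]
opening: 0.0228
```

```bash
python3 - <<'E'
from h import *
turn(45); units([.487,.305,.16],45)
E
```

```text
q6 152.58 rotvec units direct [-0.01   0.012 -0.011]
turn z units -0.011043233790379267
t 10.1 pos [0.4839 0.1528 0.1678] rot [-1.7994e+02  7.0000e-02  4.4930e+01] units total [ 1.83  -1.757  0.129]
```

Request:
arm_command --motion '[[0,[0.15,-0.15,0],[0,0,0]],[0,[0.3,-0.29,0],[0,0,0]],[0,[0.4,-0.38,0],[0,0,0]],[0,[0.4,-0.38,0],[0,0,0]],[0,[0.35,-0.33,0],[0,0,0]],[0,[0.18,-0.18,0],[0,0,0]],[0,[0.05,-0.05,0],[0,0,0]],[0,[0,0,0],[0,0,0]],[0,[0,0,0],[0,0,0]]]'

```text
time: 11.22
ee_pos: [0.4873, 0.3044, 0.1686]
tcp_rot: [-180.0, 0.0, 45.0]
wrist_force: [-0.1, 0.1, -3.7]
opening: 0.0228
```

```bash
python3 - <<'E'
from h import *
import cv2
turn(45); units([.487,.305,.04],45)
c=viewer.calibration("wrist");np.save("w5T.npy",c["T"]);cv2.imwrite("pics/w5.png",viewer.camera("wrist"))
cv2.imwrite("pics/s5.png",cv2.resize(viewer.camera("scene")[130:260,250:420],None,fx=4,fy=4))
E
```

```text
q6 167.04 rotvec units direct [-0.001  0.004 -0.008]
turn z units -0.00808030731930979
t 11.225 pos [0.4873 0.3044 0.1686] rot [-1.7999e+02  2.0000e-02  4.4950e+01] units total [ 0.004 -0.01   2.143]
```

View pics/w5.png

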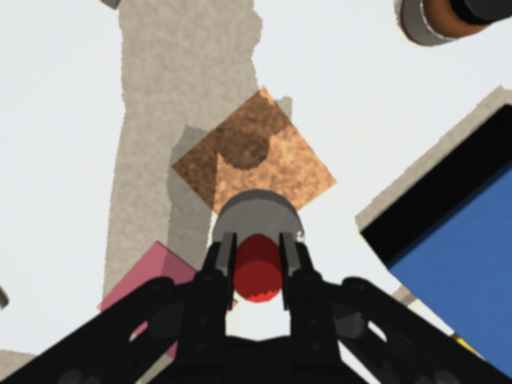

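View pics/s5.png

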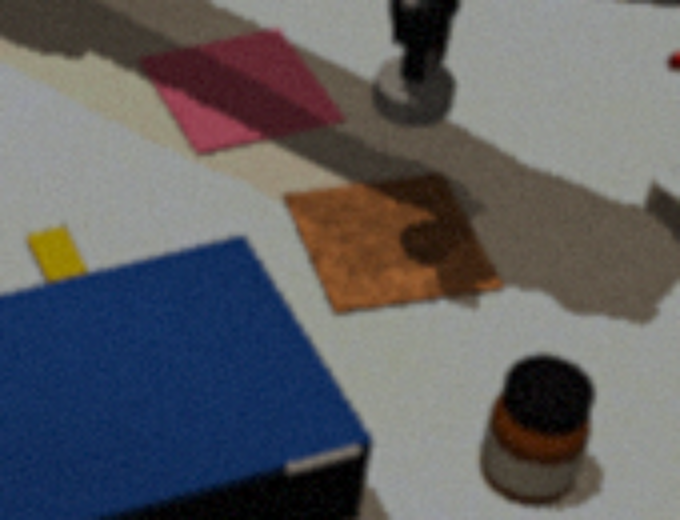

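The weight is still held level, and the cork mat corners at (265,88) and (334,182) fit the earlier measurement. I'll go down.

Request:
arm_command --motion '[[0,[0,0,0.2],[0,0,0]],[0,[0,0,0.4],[0,0,0]],[0,[0,0,0.5],[0,0,0]],[0,[0,0,0.45],[0,0,0]],[0,[0,0,0.3],[0,0,0]],[0,[0,0,0.2],[0,0,0]],[0,[0,0,0.07],[0,0,0]],[0,[0,0,0],[0,0,0]],[0,[0,0,0],[0,0,0]]]'

```text
time: 12.45
ee_pos: [0.4875, 0.3054, 0.0421]
tcp_rot: [180.0, -0.1, 45.0]
wrist_force: [-0.8, -0.7, -4.7]
opening: 0.0227
```

```bash
python3 - <<'E'
from h import *
import cv2
units([.487,.305,.035],45)
cv2.imwrite("pics/s6.png",cv2.resize(viewer.camera("scene")[150:230,290:410],None,fx=6,fy=6))
E
```

```text
turn z units 0.001267784685914819
t 12.45 pos [0.4875 0.3054 0.0421] rot [ 1.800e+02 -5.000e-02  4.501e+01] units total [-0.011 -0.001  0.118]
```

View pics/s6.png

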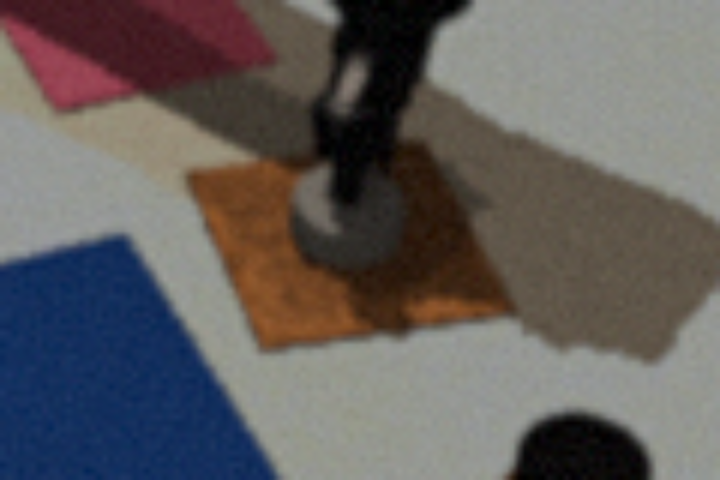

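The weight hangs about 6 mm above the middle of the mat. I'll lower it in small steps.

Request:
arm_command --motion '[[0,[0,0,0.04],[0,0,0]],[0,[0,0,0.04],[0,0,0]],[0,[0,0,0.02],[0,0,0]],[0,[0,0,0],[0,0,0]],[0,[0,0,0],[0,0,0]]]'

```text
time: 13.12
ee_pos: [0.4871, 0.3051, 0.0352]
tcp_rot: [-180.0, 0.0, 45.0]
wrist_force: [-0.3, 0.1, -4.0]
opening: 0.0228
```

Request:
arm_command --motion '[[0,[0,0,0.015],[0,0,0]],[0,[0,0,0],[0,0,0]],[0,[0,0,0],[0,0,0]]]'

```text
time: 13.5
ee_pos: [0.4872, 0.3052, 0.0349]
tcp_rot: [-180.0, -0.0, 45.0]
wrist_force: [-1.8, -2.2, 4.0]
opening: 0.0227
```

The force went from −4 to +4 N, so the weight rests on the mat. I'll open and retreat.

Request:
arm_command --motion '[[0.35,[0,0,0],[0,0,0]],[0.5,[0,0,0],[0,0,0]],[0.7,[0,0,0],[0,0,0]],[0.7,[0,0,0],[0,0,0]],[0.7,[0,0,-0.2],[0,0,0]],[0.7,[0,0,-0.4],[0,0,0]],[0.7,[0,0,-0.6],[0,0,0]],[0.7,[0,0,-0.6],[0,0,0]],[0.7,[0,0,-0.6],[0,0,0]],[0.7,[0,0,-0.4],[0,0,0]],[0.7,[0,0,-0.2],[0,0,0]],[0.7,[0,0,0],[0,0,0]]]'

```text
time: 15.0
ee_pos: [0.4874, 0.3053, 0.215]
tcp_rot: [180.0, -0.0, 45.0]
wrist_force: [0.8, 0.6, -0.3]
opening: 0.0596
```

```bash
python3 - <<'E'
from h import *
import cv2
c=viewer.calibration("wrist");np.save("w7T.npy",c["T"]);im=viewer.camera("wrist");cv2.imwrite("pics/w7.png",im)
cv2.imwrite("pics/s7.png",cv2.resize(viewer.camera("scene")[130:260,250:420],None,fx=4,fy=4))
turn(-177.5); units([.495,.0365,.23],-177.5)
E
```

```text
q6 167.05 rotvec units direct [-2.3000e-02  1.0000e-03 -2.2915e+01]
turn z units 37.084592677409155
t 15.1 pos [0.4869 0.305  0.2133] rot [-1.7997e+02  1.0000e-01  4.5010e+01] units total [ 0.061 -4.477 -0.278]
```

View pics/w7.png

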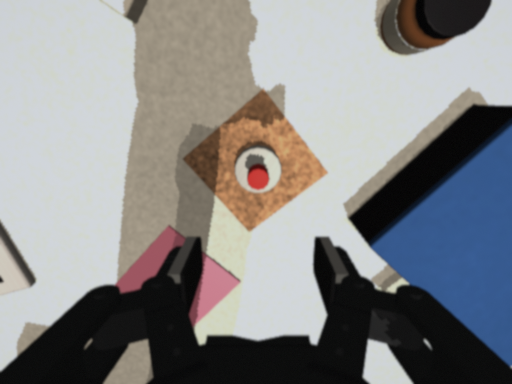

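View pics/s7.png

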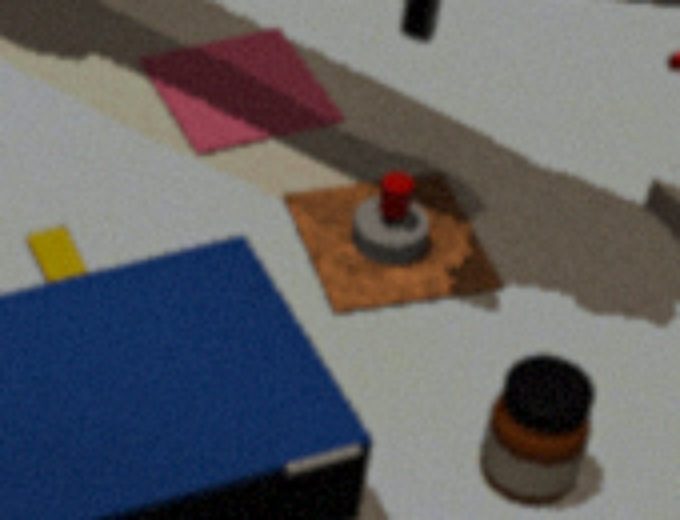

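The weight stands upright in the middle of the cork mat: knob at (258,178), disc at (257,168), with mat corners all round. Now I turn to yaw −177.5 so the tab grasp stays within q6's range.

Request:
arm_command --motion '[[0.7,[0,0,0],[0,0,-0.955]],[0.7,[0,0,0],[0,0,-0.955]],[0.7,[0,0,0],[0,0,-0.955]],[0.7,[0,0,0],[0,0,-0.955]],[0.7,[0,0,0],[0,0,-0.955]],[0.7,[0,0,0],[0,0,-0.955]],[0.7,[0,0,0],[0,0,-0.955]],[0.7,[0,0,0],[0,0,-0.955]],[0.7,[0,0,0],[0,0,-0.955]],[0.7,[0,0,0],[0,0,-0.955]],[0.7,[0,0,0],[0,0,-0.955]],[0.7,[0,0,0],[0,0,-0.955]]]'

```text
time: 16.6
ee_pos: [0.4867, 0.3049, 0.2129]
tcp_rot: [-179.9, 0.0, 114.0]
wrist_force: [-0.5, 0.0, -0.0]
opening: 0.06
```

Request:
arm_command --motion '[[0.7,[0,0,0],[0,0,-0.955]],[0.7,[0,0,0],[0,0,-0.955]],[0.7,[0,0,0],[0,0,-0.955]],[0.7,[0,0,0],[0,0,-0.955]],[0.7,[0,0,0],[0,0,-0.955]],[0.7,[0,0,0],[0,0,-0.955]],[0.7,[0,0,0],[0,0,-0.955]],[0.7,[0,0,0],[0,0,-0.955]],[0.7,[0,0,0],[0,0,-0.955]],[0.7,[0,0,0],[0,0,-0.955]],[0.7,[0,0,0],[0,0,-0.955]],[0.7,[0,0,0],[0,0,-0.955]]]'

```text
time: 18.1
ee_pos: [0.4868, 0.3049, 0.2129]
tcp_rot: [-179.9, -0.1, -177.3]
wrist_force: [0.0, -0.2, 0.5]
opening: 0.0597
```

```bash
python3 - <<'E'
from h import *
turn(-177.5); units([.495,.0365,.21],-177.5)
E
```

```text
q6 29.35 rotvec units direct [-0.011 -0.023  0.035]
turn z units 0.03532676481241973
t 18.1 pos [0.4868 0.3049 0.2129] rot [-1.7993e+02 -1.4000e-01 -1.7729e+02] units total [ 0.058 -4.475  0.048]
```

Request:
arm_command --motion '[[0.7,[0,-0.2,0],[0,0,0.035]],[0.7,[0.02,-0.45,0],[0,0,0]],[0.7,[0.02,-0.6,0],[0,0,0]],[0.7,[0.02,-0.6,0],[0,0,0]],[0.7,[0,-0.6,0],[0,0,0]],[0.7,[0,-0.6,0],[0,0,0]],[0.7,[0,-0.6,0],[0,0,0]],[0.7,[0,-0.45,0],[0,0,0]],[0.7,[0,-0.28,0],[0,0,0]],[0.7,[0,-0.095,0],[0,0,0]],[0.7,[0,0,0],[0,0,0]],[0.7,[0,0,0],[0,0,0]]]'

```text
time: 19.6
ee_pos: [0.4944, 0.0374, 0.2142]
tcp_rot: [180.0, -0.0, -177.7]
wrist_force: [-0.4, 0.6, 0.2]
opening: 0.0599
```

```bash
python3 - <<'E'
from h import *
import cv2
turn(-177.5);units([.495,.0365,.06],-177.5)
c=viewer.calibration("wrist");np.save("w8T.npy",c["T"]);im=viewer.camera("wrist");cv2.imwrite("pics/w8.png",im)
E
```

```text
q6 1.97 rotvec units direct [ 0.    -0.007 -0.025]
turn z units -0.025151425206397942
t 19.6 pos [0.4944 0.0374 0.2142] rot [ 1.8000e+02 -4.0000e-02 -1.7765e+02] units total [-0.009 -0.015  2.57 ]
```

View pics/w8.png

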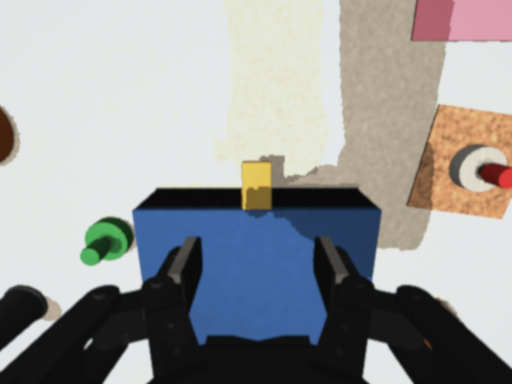

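```bash
python3 - <<'E'
import cv2
im=cv2.imread("pics/w8.png")
cv2.imwrite("pics/w8c.png",cv2.resize(im[145:225,200:320],None,fx=6,fy=6,interpolation=cv2.INTER_CUBIC))
E
```

```text
(no output)
```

View pics/w8c.png

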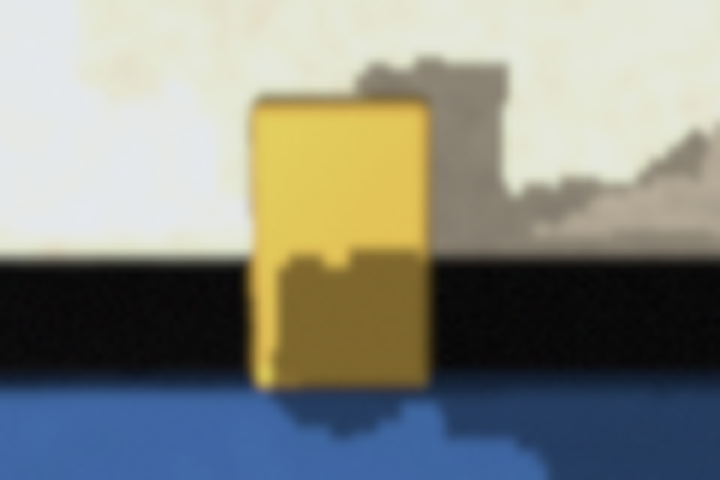

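```bash
python3 - <<'E'
from h import *
np.set_printoptions(precision=4,suppress=True)
c=viewer.calibration("wrist"); c["T"]=np.load("w8T.npy")
k=lambda u,v,z: ray("wrist",200+(u+.5)/6-.5,145+(v+.5)/6-.5,z,c)
T=[k(*p,.08) for p in [(256,99),(429,99),(431,388),(258,388)]]
print(T); f=(T[0]+T[1])/2; b=(T[2]+T[3])/2; print("front",f,"edge",b,"len",np.linalg.norm(f-b),"dir",np.degrees(np.arctan2(*(b-f)[[1,0]])))
w=lambda u,v: ray("wrist",u,v,.08,c)
print("edge corners",w(135,210),w(379.5,210))
e=(T[2]+T[3])/2; y=w(135,210)-w(379.5,210);print("edge yaw",np.degrees(np.arctan2(y[0],-y[1])))
E
```

```text
[array([0.4767, 0.0219, 0.08  ]), array([0.4755, 0.0501, 0.08  ]), array([0.5259, 0.0533, 0.08  ]), array([0.5272, 0.0236, 0.08  ])]
front [0.4761 0.036  0.08  ] edge [0.5266 0.0384 0.08  ] len 0.050529295381606776 dir 2.732645227551345
edge corners [ 0.5327 -0.0875  0.08  ] [0.522  0.1648 0.08  ]
edge yaw 2.4258643571622196
```

The tab point comes out at (0.493, 0.0367) with yaw 2.5°, and its length of 50.5 mm fits. I'll descend and pinch.

Request:
arm_command --motion '[[0.7,[0.012,-0.007,0.2],[0,0,-0.025]],[0.7,[0.011,-0.007,0.4],[0,0,0]],[0.7,[0,0,0.5],[0,0,0]],[0.7,[0,0,0.5],[0,0,0]],[0.7,[0,0,0.5],[0,0,0]],[0.7,[0,0,0.3],[0,0,0]],[0.7,[0,0,0.17],[0,0,0]],[0.7,[0,0,0.062],[0,0,0]],[0.7,[0,0,0],[0,0,0]],[0.7,[0,0,0],[0,0,0]]]'

```text
time: 20.9
ee_pos: [0.4935, 0.0358, 0.0572]
tcp_rot: [-180.0, 0.0, -177.5]
wrist_force: [0.6, -1.2, -0.3]
opening: 0.06
```

```bash
python3 - <<'E'
from h import *
import cv2
turn(-177.5);units([.493,.0366,.0563],-177.5)
im=viewer.camera("wrist");cv2.imwrite("pics/w9.png",im)
E
```

```text
q6 1.69 rotvec units direct [-0.001  0.008 -0.006]
turn z units -0.0058300390122383305
t 20.9 pos [0.4935 0.0358 0.0572] rot [-1.8000e+02  5.0000e-02 -1.7753e+02] units total [0.008 0.013 0.015]
```

View pics/w9.png

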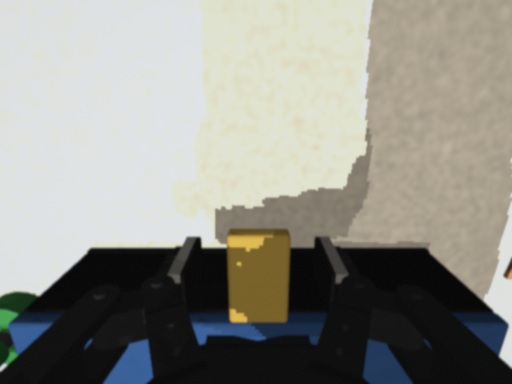

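The tab (258,275) sits centred between the fingers (about 190 and 325). I'll close with 40 N.

Request:
arm_command --motion '[[0.5,[0,0.01,0],[0,0,0]],[0.4,[0,0,0],[0,0,0]],[0.3,[0,0,0],[0,0,0]],[0.1,[0,0,0],[0,0,0]],[0,[0,0,0],[0,0,0]],[0,[0,0,0],[0,0,0]],[0,[0,0,0],[0,0,0]],[0,[0,0,0],[0,0,0]]]' --newtons 40

```text
time: 21.95
ee_pos: [0.4931, 0.0362, 0.0567]
tcp_rot: [-180.0, -0.0, -177.5]
wrist_force: [-1.3, -4.8, 5.6]
opening: 0.0289
```

```bash
python3 - <<'E'
from h import *
import cv2
units([.493,.0366,.0563],-177.5)
# lid arc in tool x(-radial), z: 
a=np.array([0]+list(np.radians(np.linspace(0,55,23))))
r,t=.234,.005
X=lambda th:-r*np.cos(th)+t*np.sin(th); Z=lambda th:r*np.sin(th)+t*np.cos(th)
th=np.radians(np.linspace(0,55,23)); x=X(th);z=Z(th)
print("tool rows (x,z) units"); print(np.c_[-np.diff(x),-np.diff(z)].round(5)/.06, (x[-1]-x[0]),(z[-1]-z[0]))
E
```

```text
turn z units -0.007656323089814047
t 21.95 pos [0.4931 0.0362 0.0567] rot [-1.7996e+02 -1.0000e-02 -1.7755e+02] units total [0.001 0.007 0.007]
tool rows (x,z) units
[[-0.00733333 -0.17      ]
 [-0.01483333 -0.1695    ]
 [-0.02216667 -0.16866667]
 [-0.0295     -0.16766667]
 [-0.03683333 -0.16616667]
 [-0.044      -0.16433333]
 [-0.05116667 -0.16233333]
 [-0.05816667 -0.16      ]
 [-0.065      -0.15733333]
 [-0.07183333 -0.15433333]
 [-0.0785     -0.151     ]
 [-0.085      -0.1475    ]
 [-0.09133333 -0.1435    ]
 [-0.0975     -0.1395    ]
 [-0.1035     -0.135     ]
 [-0.10933333 -0.1305    ]
 [-0.115      -0.1255    ]
 [-0.12033333 -0.12033333]
 [-0.1255     -0.115     ]
 [-0.13033333 -0.1095    ]
 [-0.135      -0.10366667]
 [-0.13933333 -0.09766667]] 0.10387887411530014 0.18954946054537933
```

The tab is gripped at 28.9 mm opening. I'll lift along the arc in two halves.

Request:
arm_command --motion '[[0,[-0.007,0,-0.17],[0,0,0]],[0,[-0.015,0,-0.17],[0,0,0]],[0,[-0.022,0,-0.169],[0,0,0]],[0,[-0.03,0,-0.168],[0,0,0]],[0,[-0.037,0,-0.166],[0,0,0]],[0,[-0.044,0,-0.164],[0,0,0]],[0,[-0.051,0,-0.162],[0,0,0]],[0,[-0.058,0,-0.16],[0,0,0]],[0,[-0.065,0,-0.157],[0,0,0]],[0,[-0.072,0,-0.154],[0,0,0]],[0,[-0.078,0,-0.151],[0,0,0]],[0,[0,0,0],[0,0,0]]]'

```text
time: 23.45
ee_pos: [0.5221, 0.0374, 0.164]
tcp_rot: [-180.0, -0.0, -177.5]
wrist_force: [1.4, -4.2, -3.8]
opening: 0.0289
```

```bash
python3 - <<'E'
from h import *
import cv2
o=bot.get_obs();print(o["wrist_force"].round(2),o["torque"].round(2)); units([.493,.0366,.0563],-177.5)
cv2.imwrite("pics/s10.png",cv2.resize(viewer.camera("scene")[100:290,180:420],None,fx=3,fy=3))
E
```

```text
[ 1.39 -4.19 -3.78] [-0.87  0.03 -0.01]
turn z units -0.008192816511576476
t 23.45 pos [0.5221 0.0374 0.164 ] rot [-1.7997e+02 -5.0000e-02 -1.7755e+02] units total [0.485 0.008 1.794]
```

View pics/s10.png

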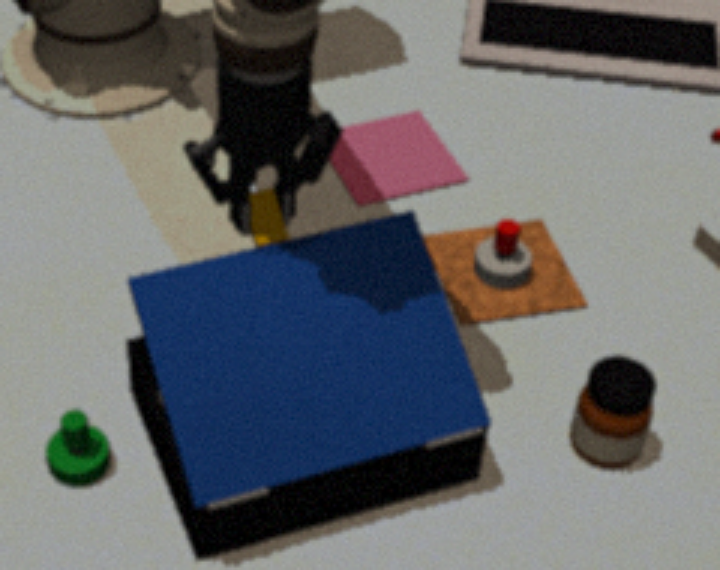

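The lid is rising in the grip at about 27° and the forces are small. Second half:

Request:
arm_command --motion '[[0,[-0.085,0,-0.148],[0,0,0]],[0,[-0.091,0,-0.144],[0,0,0]],[0,[-0.098,0,-0.14],[0,0,0]],[0,[-0.104,0,-0.135],[0,0,0]],[0,[-0.109,0,-0.13],[0,0,0]],[0,[-0.115,0,-0.125],[0,0,0]],[0,[-0.12,0,-0.12],[0,0,0]],[0,[-0.126,0,-0.115],[0,0,0]],[0,[-0.13,0,-0.11],[0,0,0]],[0,[-0.135,0,-0.104],[0,0,0]],[0,[-0.139,0,-0.098],[0,0,0]],[0,[0,0,0],[0,0,0]]]'

```text
time: 25.0
ee_pos: [0.5971, 0.0406, 0.2455]
tcp_rot: [-180.0, -0.1, -177.6]
wrist_force: [1.2, -5.3, -4.9]
opening: 0.029
```

```bash
python3 - <<'E'
from h import *
import cv2
o=bot.get_obs();print(o["wrist_force"].round(2),o["torque"].round(2)); units([.597,.041,.246],-177.5)
cv2.imwrite("pics/s11f.png",viewer.camera("scene"))
cv2.imwrite("pics/t11f.png",viewer.camera("top"))
cv2.imwrite("pics/w11.png",viewer.camera("wrist"))
cv2.imwrite("pics/s11.png",cv2.resize(cv2.imread("pics/s11f.png")[110:290,190:400],None,fx=3.3,fy=3.3,interpolation=cv2.INTER_CUBIC))
cv2.imwrite("pics/t11.png",cv2.resize(cv2.imread("pics/t11f.png")[90:270,110:350],None,fx=3.3,fy=3.3,interpolation=cv2.INTER_CUBIC))
E
```

```text
[ 1.22 -5.28 -4.89] [-1.06  0.13 -0.07]
turn z units -0.009027346025940611
t 25.0 pos [0.5971 0.0406 0.2455] rot [-1.7997e+02 -1.1000e-01 -1.7755e+02] units total [ 0.002  0.006 -0.009]
```

View pics/s11.png

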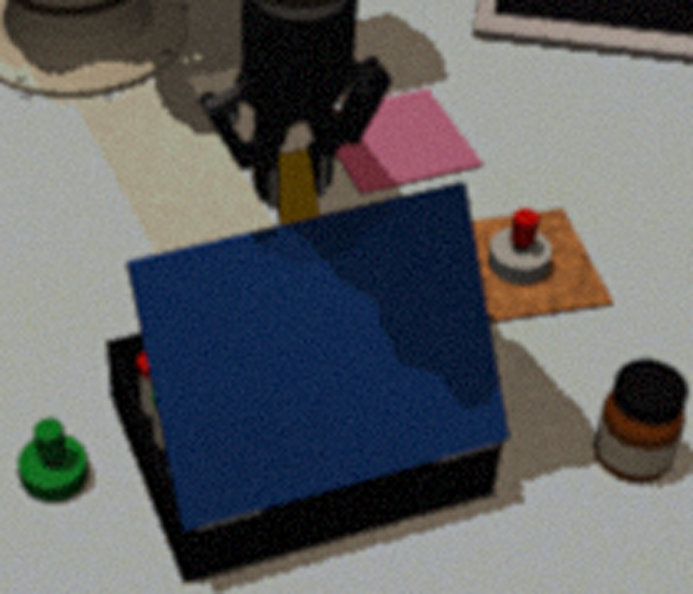

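View pics/t11.png

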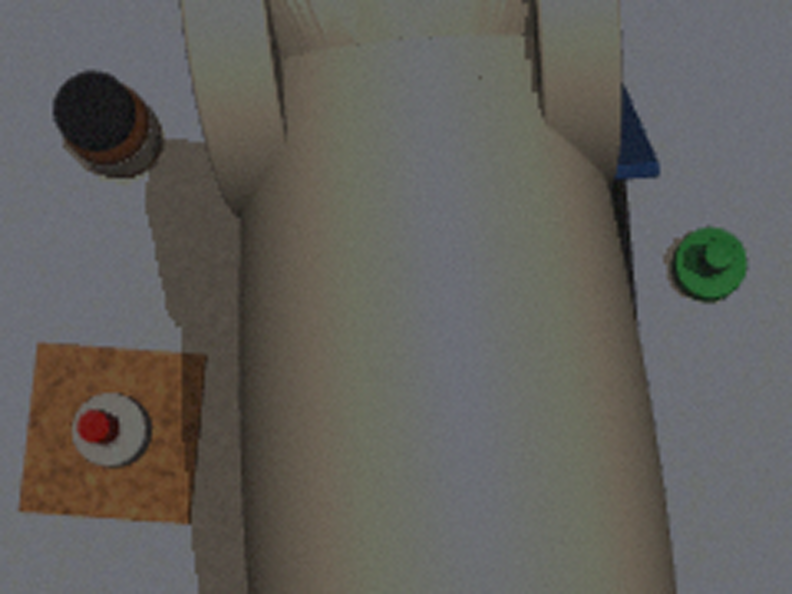

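View pics/w11.png

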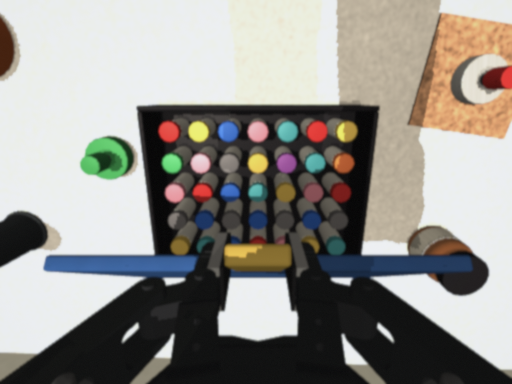

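The lid is open and held, the tab is between the fingers, and the bystanders look untouched. I'll measure the lid angle independently from the scene-image corners: (128,263), (464,185), (508,437) and (185,528) in the crop.

```bash
python3 - <<'E'
from h import *
from scipy.optimize import least_squares
import cv2
np.set_printoptions(precision=4,suppress=True)
c=viewer.calibration("scene"); Ti=np.linalg.inv(c["T"])
def proj(P): q=Ti[:3,:3]@P+Ti[:3,3]; return np.array([c["fx"]*q[0]/q[2]+c["cx"],c["fy"]*q[1]/q[2]+c["cy"]])
def corners(th,cx,cy,yaw):
    Rz=R.from_euler("z",yaw).as_matrix(); out=[]
    for s,y in [(.2,-.13),(.2,.13),(0,.13),(0,-.13)]:
        p=np.array([.1-s*np.cos(th)+.01*np.sin(th),y,.07+s*np.sin(th)+.01*np.cos(th)]); out.append(proj(Rz@p+[cx,cy,0]))
    return np.array(out)
uv0=np.array([(110,203),(464,119),(590,324),(205,430)]); uv0=np.c_[195+(uv0[:,0]+.5)/4-.5,160+(uv0[:,1]+.5)/4-.5]
uv=np.array([(129,263),(464,185),(508,437),(185,528)]); uv=np.c_[190+(uv[:,0]+.5)/3.3-.5,110+(uv[:,1]+.5)/3.3-.5]
# joint fit: closed and open share case pose
f=lambda p: np.r_[(corners(0,*p[1:])-uv0).ravel(),(corners(p[0],*p[1:])-uv).ravel()]
s=least_squares(f,[.96,.63,.04,.044]); print(np.degrees(s.x[0]),s.x[1:3],np.degrees(s.x[3])); print(s.fun.reshape(-1,2))
# kinematic: from z & x of grasp
o=bot.get_obs(); g=o["ee_pos"]+[0,0,bot.grip_depth]; hx,hy=.627+.1*np.cos(np.radians(2.5)),.041+.1*np.sin(np.radians(2.5))
r=(hx-g[0]); print("grasp",g,"angle from hinge",np.degrees(np.arctan2(g[2]-.07,(hx-g[0])/np.cos(np.radians(2.5))))-np.degrees(np.arctan2(.005,.234)), "radius",np.hypot(g[2]-.07,r))
E
```

```text
53.259565977552754 [0.6285 0.0427] 2.3721655703477507
[[-0.8288 -0.3518]
 [ 0.2642 -1.4096]
 [ 1.3658 -0.8539]
 [-1.4181  0.2874]
 [-0.711  -0.4551]
 [ 0.4372 -1.0606]
 [ 1.1609  1.0731]
 [-0.1721  1.392 ]]
grasp [0.5969 0.0406 0.264 ] angle from hinge 54.91807402283845 radius 0.23353470523124184
```

```bash
python3 - <<'E'
from h import *
import cv2
np.set_printoptions(precision=1,suppress=True)
c=viewer.calibration("wrist"); Ti=np.linalg.inv(c["T"]); print("cam",c["T"][:3,3].round(3))
Rz=R.from_euler("z",2.5,degrees=True).as_matrix()
for deg in [52,53,54,55,56,57]:
    th=np.radians(deg); o=[]
    for s,y,h in [(.2,-.13,0),(.2,-.13,.01),(.2,.13,0),(.2,.13,.01),(0,-.13,.01),(0,.13,.01)]:
        P=Rz@np.array([.1-s*np.cos(th)+h*np.sin(th),y,.07+s*np.sin(th)+h*np.cos(th)])+[.627,.041,0]
        q=Ti[:3,:3]@P+Ti[:3,3]; o+= [c["fx"]*q[0]/q[2]+c["cx"],c["fy"]*q[1]/q[2]+c["cy"]]
    print(deg,np.array(o))
im=cv2.imread("pics/w11.png")
a=np.hstack([cv2.resize(im[235:290,30:130],None,fx=3.9,fy=3.9,interpolation=cv2.INTER_CUBIC),cv2.resize(im[235:290,390:490],None,fx=3.9,fy=3.9,interpolation=cv2.INTER_CUBIC)])
cv2.imwrite("pics/w11c.png",a)
E
```

```text
cam [0.5 0.  0.4]
52 [ 46.  240.2  41.8 256.6 465.3 240.5 469.4 257.  153.5 277.5 360.  277.8]
53 [ 44.6 245.9  40.6 262.5 466.7 246.2 470.6 262.9 153.6 277.6 360.  277.8]
54 [ 43.3 251.6  39.4 268.5 468.  252.  471.8 268.9 153.6 277.6 359.9 277.8]
55 [ 42.  257.4  38.2 274.5 469.3 257.8 472.9 275.  153.7 277.6 359.9 277.8]
56 [ 40.7 263.3  37.2 280.6 470.5 263.7 474.  281.1 153.7 277.6 359.8 277.8]
57 [ 39.5 269.3  36.1 286.8 471.6 269.7 474.9 287.2 153.8 277.6 359.8 277.8]
```

View pics/w11c.png

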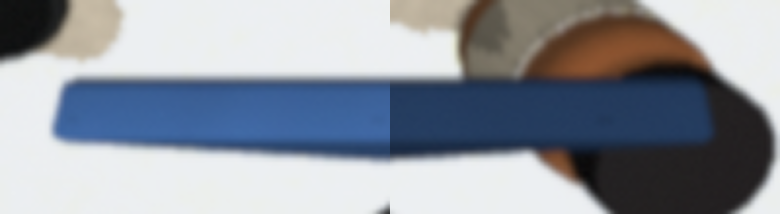

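The wrist view looks almost along the lid plane. Its front-edge rows, 255.5 and 271, give about 54.5°; the kinematics give 54.9° and the coarser scene fit 53.3°. I'll nudge up about 0.4° and let it settle.

Request:
arm_command --motion '[[0,[-0.011,0,-0.008],[0,0,0]],[0,[-0.011,0,-0.008],[0,0,0]],[0,[0,0,0],[0,0,0]],[0,[0,0,0],[0,0,0]],[0,[0,0,0],[0,0,0]],[0,[0,0,0],[0,0,0]]]'

```text
time: 25.9
ee_pos: [0.5979, 0.0407, 0.246]
tcp_rot: [-180.0, -0.1, -177.6]
wrist_force: [0.9, -4.5, -7.3]
opening: 0.0292
```

```bash
python3 - <<'E'
from h import *
import cv2
o=bot.get_obs();print(o["time"],o["ee_pos"].round(4),o["tcp_rot"].round(2),o["wrist_force"].round(2),o["opening"],abs(o["qd"]).max())
im=viewer.camera("wrist");cv2.imwrite("pics/w12.png",im)
a=np.hstack([cv2.resize(im[235:290,30:130],None,fx=3.9,fy=3.9,interpolation=cv2.INTER_CUBIC),cv2.resize(im[235:290,390:490],None,fx=3.9,fy=3.9,interpolation=cv2.INTER_CUBIC)])
cv2.imwrite("pics/w12c.png",a)
c=viewer.calibration("wrist"); Ti=np.linalg.inv(c["T"])
Rz=R.from_euler("z",2.5,degrees=True).as_matrix()
for deg in [54,55,56]:
    th=np.radians(deg); v=[]
    for h in (0,.01):
        P=Rz@np.array([.1-.2*np.cos(th)+h*np.sin(th),-.13,.07+.2*np.sin(th)+h*np.cos(th)])+[.627,.041,0]
        q=Ti[:3,:3]@P+Ti[:3,3]; v.append(c["fy"]*q[1]/q[2]+c["cy"])
    print(deg,np.round(v,1))
s=viewer.camera("scene"); cv2.imwrite("pics/s12.png",cv2.resize(s[80:330,100:430],None,fx=2.3,fy=2.3))
E
```

```text
25.9 [0.5979 0.0407 0.246 ] [-1.7997e+02 -1.4000e-01 -1.7756e+02] [ 0.89 -4.47 -7.3 ] 0.02922173170825287 0.12793221466154142
54 [249.6 266.4]
55 [255.4 272.4]
56 [261.3 278.5]
```

View pics/w12c.png

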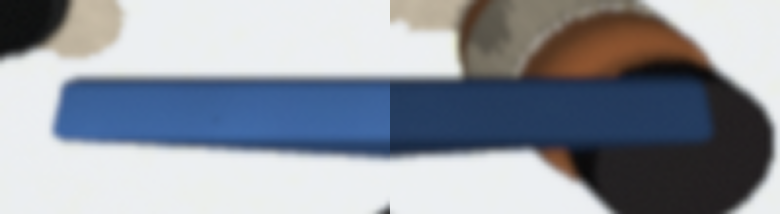

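View pics/s12.png

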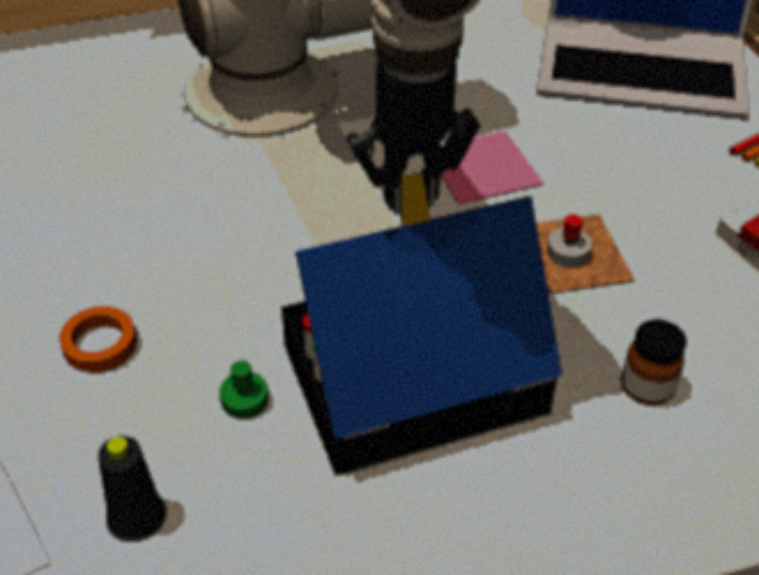

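The front edge now reads rows 255.3 and 270.6, i.e. about 54.7–55°, and the arm is still. The tape, cone and jar stand where they were, and the weight is on the cork mat. I'll hand in.

```bash
python3 -c "
from workcell import bot
print(bot.job_done())"
```

```text
the job is handed in; nothing more can be done
None
```

I set the weight down upright in the middle of the cork mat while the lid was still shut. I then lifted the lid by its yellow tab and handed in at about 26 s with it still gripped at 40 N and held still.

- **Lid angle:** my last wrist-view check gave about 54.7–55°. Before the final 0.4° raise, the kinematics gave 54.9°. A coarser fit from the scene camera disagreed at 53.3°, with errors of about 1 pixel, and I did not repeat it after the raise.
- **Weight:** it touched down gently; the wrist force changed from about −4 to +4 N, and I then opened the fingers. The last scene picture shows it standing wholly on the mat.
- **Bystanders:** the tape, cone and jar looked unmoved in the last pictures. I judged this by eye and did not measure it.
- **One slip:** the first carry to the mat stopped short because the last joint reached its limit. Before I checked, I lowered the weight to about 4 cm above the table, close to the case. I saw no sign of contact, then raised it, turned the tool and carried on.

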